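Blow off the ski grinder's drum, then hold its run dial at the third position

ROBOT

A 6-joint arm with a two-finger parallel gripper is mounted at the origin on the work surface. World frame = base frame: x ahead of the robot, y to its left, z up, the work surface at z = 0. Lengths are in m, angles in degrees, forces in N, time in s.
With the tool pointing down it reaches from about 0.3 to 0.875 m from the base axis. Payload 4.2 kg.
Tool frame: the origin (TCP) lies at the very end of the fingers, on their centre line; the grasp point (between the pads) lies 19 mm behind it; z points along the fingers, y is the direction in which the jaws open and shut (so a half turn about z gives the same grasp; the last joint's range is limited). The gripper opens to 85 mm and grips with 20 to 120 N. Pads are 22 mm wide; open, the fingers measure 114 mm over their backs; the gripper's body (76 mm by 85 mm) begins 54 mm behind the grasp point. The pads swing forward as they close: fully open they stand 13 mm farther back than shut.
Start: joints at [-65.26, 18.312, 89.639, -0, 72.044, -1.146], TCP at [0.251, -0.517, 0.231] pointing down, gripper open.
Joint ranges: [-177.97, 177.97], [-48.28, 115.42], [12.27, 149.76], [-77.06, 257.06], [2.81, 150.46], [-146.56, 146.56]. Speed limits (degrees/s): [147.25, 147.25, 180, 180, 180, 180].

INTERFACE

Orientations are given as a 3x3 rotation matrix whose columns are the frame's x, y, z axes.
In Python, from cell import ctrl, fingers, vision, job gives the robot as it stands. The module is installed in compiled form; this text tells all that it offers. Calls block until the motion is done:
- ctrl.move_pose(position, orientation): joint-space move of the TCP to a pose.
- ctrl.move_straight(position, rot=None, feed=0.15, force_limit=None): straight line of the TCP; rot=None keeps the orientation; feed is the mean speed in m/s. With force_limit (N) it stops when the force on the tool has changed by that much, and returns True; else False.
- ctrl.move_j(angles): joint-space move.
- fingers.set_gripper(opening, grip_force=None): finger opening in m; grip_force is the grip in N (None keeps the last); returns when the fingers have stopped.
- ctrl.hold(seconds).
- ctrl.solve_ik(position, orientation): joint angles nearest the present ones, or None.
- vision.read_camera(name): name is "side" or "top" or "wrist"; returns (picture, depth): 384x512x3 uint8, blue, green, red; 384x512 float32, m along the optical axis (not along the pixel's ray), 0 where there is no reading.
- vision.camera_info(name): a dict with "vertical_fov" (degrees; the focal length in pixels is half the picture's height over the tangent of half this angle, whatever the lens; pixels are square), "cx", "cy" (the principal point, pixels), "rvec" (rotation vector, rad) and "tvec" (3), from world to camera coordinates, as OpenCV has them. Camera axes: x right, y down, z forward; pixel columns grow to the right and rows downward; lengths in m; the calibration is good to about 2 mm. A picture is of the moment at which its call begins: read the wrist's pose just before it. camera_info takes no time and is no camera call; for the wrist camera it gives the pose at the moment of the call.
A pose or a line that the arm cannot do raises ctrl.MotionError and nothing moves.
- job.close_job(): hands the job in, once; it reports no verdict.
Readings, each from a call of its own:
- ctrl.current_time_s(): time.
- ctrl.current_joint_pos(): joint angles.
- ctrl.current_dq(): joint speeds.
- ctrl.current_joint_efforts(): joint torques, N m.
- ctrl.current_position(): TCP position.
- ctrl.current_tcp_rot(): TCP orientation.
- ctrl.current_contact_force(): force on the tool from outside, world axes, zero at the start.
- ctrl.current_torque(): the same for the moment, N m.
- ctrl.current_gripper_width(): finger opening in m.
Only numpy, scipy, OpenCV 4.12 (cv2) and the standard library are available. Lean on these libraries where they do the work, as an engineer would, in place of code of your own. Each camera call takes 0.05 s, during which the arm holds its last target.

TASK

Get the ski grinder ready for a dressing pass: squeeze the trigger of the clamped air gun fully for about half a second to blow off the drum and let it spring back. Then turn the console's spring-return dial by its post, clockwise from above, past the first two detents to the third (the three-dot mark, not on to the end stop) and finish while still holding it there against its return spring. Do not shift any of the other things lying about on the table.

Things in the scene. Friction and masses are not known exactly. Their poses are not given: they have to be found in the camera images.
- gun_squeeze (a point): where to squeeze: half-way between the back of the air gun's grip (25 mm behind, -x) and the front of its trigger (24 mm ahead, +x, at rest), 85 mm above the table. x is level and points along the barrel to the nozzle, z up. Pinch from above, closing along x: 49 mm wide at rest, about 37 mm squeezed. The barrel's near side is 55 mm to +y; the grip ends 50 mm to -y
- gun: air gun clamped on its side on a fixed stand, left or right of the console; origin on the table below the grip. Aluminium grip: a bar along y, 26 mm deep (x), 24 mm thick (z). In front of it the black trigger, a round bar 12 mm thick. Barrel along x, 30 mm thick, axis 85 mm high, nozzle to +x. Stand plate 12 mm high; the space before the trigger and behind the grip is free
- trigger (a joint): trigger angle in rad: 0 at rest, 0.24 fully squeezed (over 0.18 counts as fully); its spring needs about 3 N at the squeeze point to start and 7 N at full travel, and returns it to 0 when let go
- console: fixed grey box 170 x 170 x 57 mm; origin at its underside's centre, under the dial's vertical axis, z up. On top a flat round aluminium dial, 120 mm across, upper face 70 mm above the table, with an upright black post near its rim. On the box round the dial a small bar marks home; groups of 1, 2 and 3 steel dots mark the detents. A steel pointer on the rim beside the post shows the setting
- dial_post (a point): middle (half-way up) of the dial's upright round post, 91.5 mm above the table; it turns with the dial. The post is 20 mm thick, stands 43 mm above the dial's face, its axis 45 mm from the dial's axis. At joint value q it stands at bearing pi + 0.6 - q rad in the console's frame (from its x axis towards its y axis)
- dial (a joint): dial angle in rad, growing clockwise seen from above: 0 home, detents at 0.4, 0.8 and 1.2, end stop at 1.42. It is stiffest just after leaving a detent and eases as it drops into the next. The detents do not hold: let go anywhere, it springs back home. It takes 3 to 10 N at the post to turn and hold
- cork: loose cork sanding block, 100 x 55 x 35 mm; origin at the centre of its underside
- tape: loose roll of tape, 90 mm across, 25 mm high, lying flat; origin at the centre of its underside
- driver: loose screwdriver lying on the table, about 200 mm long
- mug: loose white mug, 80 mm across, 90 mm high; origin at the centre of its underside
- bottle: loose white plastic bottle, 60 mm across, 150 mm high; origin at the centre of its underside
- jar: loose glass jar with metal cap, 70 mm across, 80 mm high; origin at the centre of its underside
- brush: loose wooden brush lying on the table
Mind the look-alikes: they are no part of the job. Leave any pink look-alike of the console alone.

How it is judged:
By the outcome, as a careful person would: the job done as asked, in the order asked, and still so for the second after the job is handed in, while the arm keeps its last pose, push and grip.
It also fails if it takes over 51 s, if anything falls off the work surface, if the arm or the gripper's body presses on something with over 40 N, if the wrist force passes 120 N, or if a joint passes its speed limit or range.

## Working session

There is one attempt and no reset: what is moved stays moved. The work goes in short steps, each a Python script; the robot and the scene stay as the last script left them, time stands still between calls to the robot, and variables do not carry over. Pictures are saved under pics/ and viewed, and the job is handed in when it is done.

```bash
mkdir -p pics; cat > h.py <<'E'
import numpy as np, cv2
from cell import ctrl, fingers, vision, job
def cam(n):
    c=vision.camera_info(n); R=cv2.Rodrigues(np.array(c["rvec"],float))[0]; t=np.array(c["tvec"],float).ravel()
    f=192/np.tan(np.radians(c["vertical_fov"])/2)
    return R,t,f,c["cx"],c["cy"]
def ray(n,u,v,z,C=None):
    R,t,f,cx,cy=C or cam(n); d=R.T@np.array([(u-cx)/f,(v-cy)/f,1]); o=-R.T@t
    return o+d*(z-o[2])/d[2]
def cloud(n,dep,C=None):
    R,t,f,cx,cy=C or cam(n); v,u=np.mgrid[:384,:512]
    P=np.stack([(u-cx)/f*dep,(v-cy)/f*dep,dep],-1)
    return (P-t)@R
def proj(n,p,C=None):
    R,t,f,cx,cy=C or cam(n); q=R@np.array(p)+t; return q[:2]/q[2]*f+[cx,cy]
E
python3 - <<'E'
from h import *
print(ctrl.current_time_s())
for n in("top","side"):
    C=cam(n); p,d=vision.read_camera(n); cv2.imwrite(f"pics/{n}0.png",p); np.savez(f"{n}0.npz",p=p,d=d)
    cv2.imwrite(f"pics/{n}0b.png",cv2.resize(p,(800,600),interpolation=cv2.INTER_CUBIC))
    print(n,-C[0].T@C[1],C[2:],vision.camera_info(n).keys())
E
```

```text
0.0
top [ 2.43107428e-01 -2.88706149e-04  1.56165102e+00] (np.float64(383.0034033253877), 253.90696908822022, 188.9324842512027) dict_keys(['vertical_fov', 'cx', 'cy', 'rvec', 'tvec'])
side [0.12931681 1.0781207  0.97410626] (np.float64(414.26386131495013), 254.11557951325247, 195.10403536477878) dict_keys(['vertical_fov', 'cx', 'cy', 'rvec', 'tvec'])
```

View pics/top0b.png

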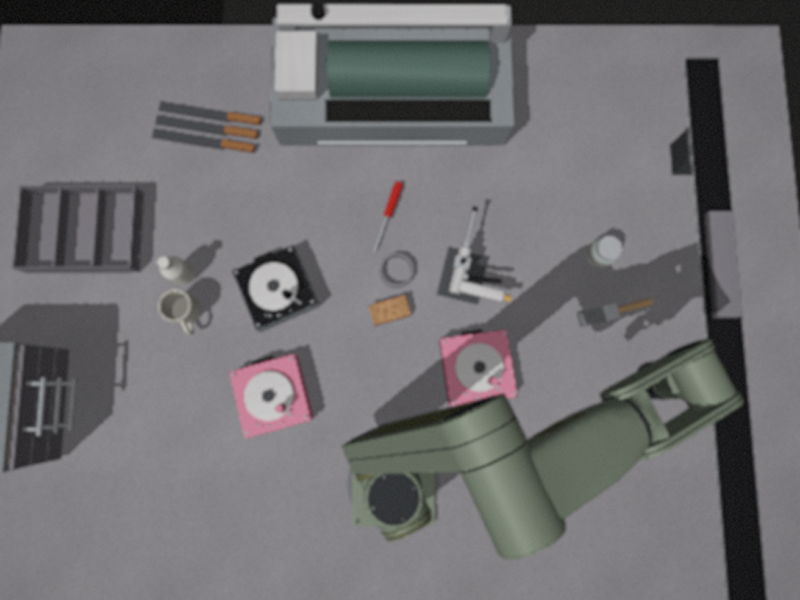

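View pics/side0b.png

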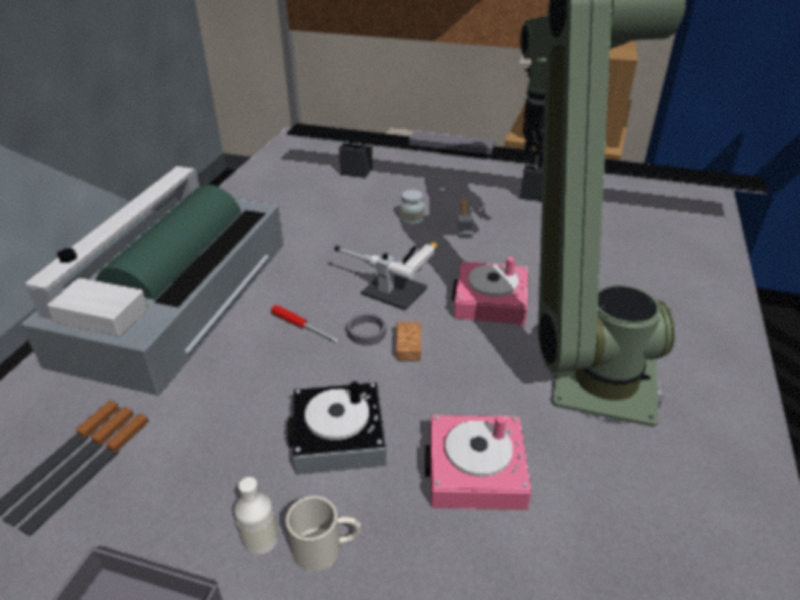

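```bash
python3 - <<'E'
from h import *
a=np.load("top0.npz");p=a['p'];b=np.load("side0.npz")
g=cv2.resize(p[120:200,275:335],(450,600),interpolation=cv2.INTER_CUBIC)   # x7.5
c=cv2.resize(p[150:215,143:208],(600,600),interpolation=cv2.INTER_CUBIC)[:, :]  
cv2.imwrite("pics/gt.png",g);cv2.imwrite("pics/ct.png",c)
q=b['p']
cv2.imwrite("pics/gs.png",cv2.resize(q[145:205,205:285],(800,600),interpolation=cv2.INTER_CUBIC))
cv2.imwrite("pics/cs.png",cv2.resize(q[235:310,180:255],(600,600),interpolation=cv2.INTER_CUBIC))
P=cloud("top",a['d'])
for (u,v) in [(176,184),(250,178),(310,174),(300,130)]: print(u,v,P[v,u].round(3))
print(ctrl.current_gripper_width(), ctrl.current_tcp_rot().round(3))
E
```

```text
176 184 [0.483 0.294 0.076]
250 178 [0.518 0.004 0.007]
310 174 [ 0.536 -0.246 -0.003]
300 130 [ 0.724 -0.208  0.   ]
0.08543197907819165 [[ 0.9    0.437 -0.001]
 [ 0.437 -0.9    0.001]
 [ 0.    -0.002 -1.   ]]
```

View pics/gt.png

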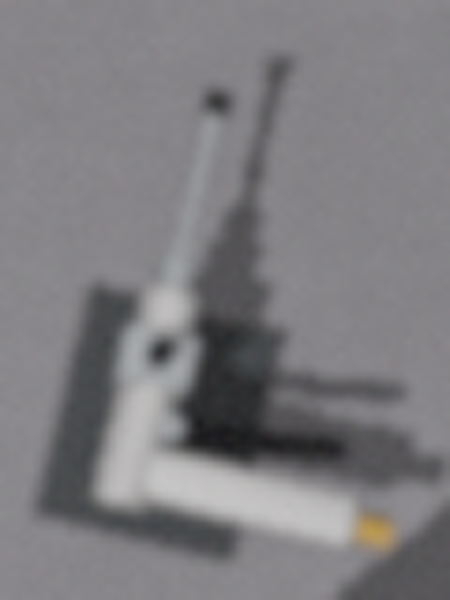

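View pics/ct.png

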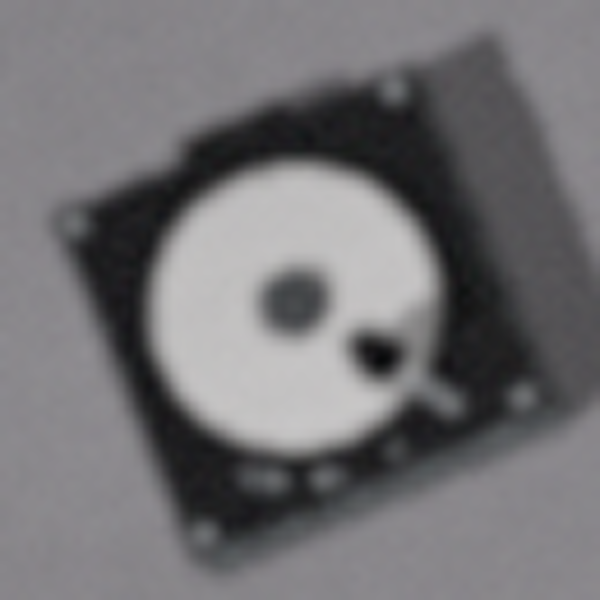

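View pics/gs.png

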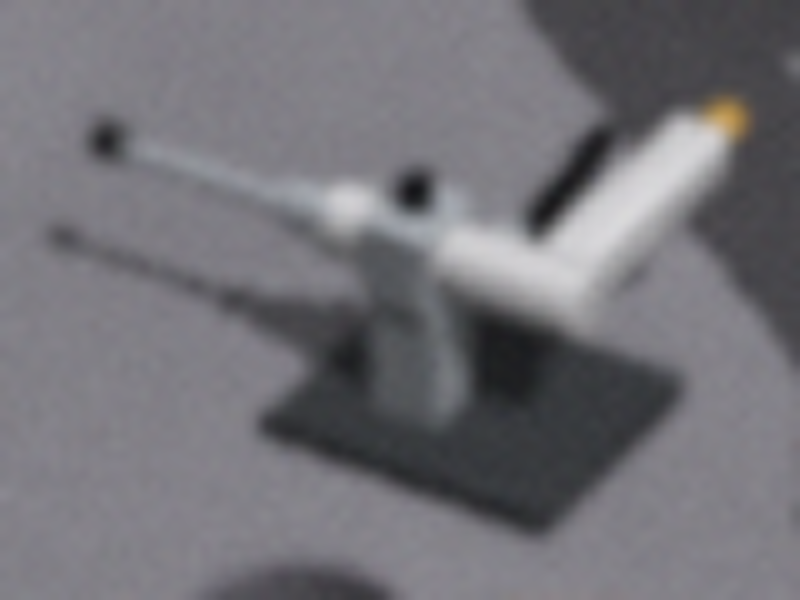

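View pics/cs.png

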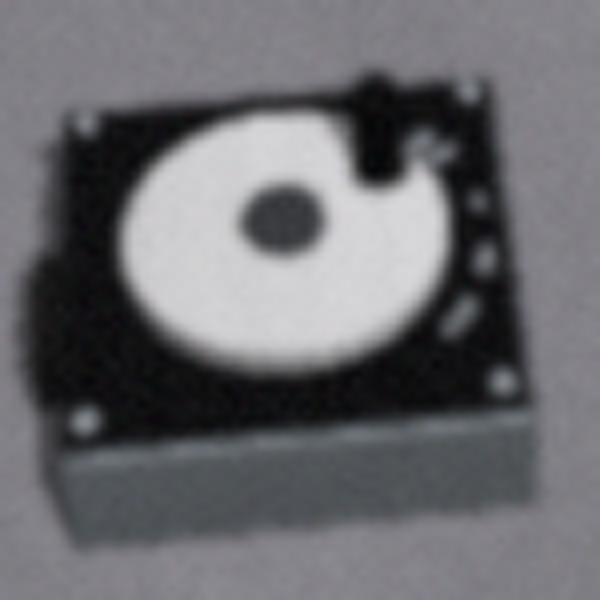

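```bash
python3 - <<'E'
from h import *
a=np.load("top0.npz");p=a['p'];C=cam("top")
g=p.min(2)
# dial
m=np.zeros_like(g);m[150:215,143:208]=(g[150:215,143:208]>140)
n,l,s,c=cv2.connectedComponentsWithStats(m);i=1+s[1:,4].argmax()
pts=cv2.findContours((l==i).astype(np.uint8),0,2)[0]
h=cv2.convexHull(max(pts,key=len)); e=cv2.fitEllipse(h); print("dial",e,s[i])
D=ray("top",*e[0],.07); print(D, "diam m",np.array(e[1])*(C[2]**-1)*(1.5617-.07))
# post top: darkest blob inside dial
k=np.zeros_like(g);k[182:194,178:190]=(p.max(2)[182:194,178:190]<55)
v,u=np.nonzero(k);print("post",u.mean(),v.mean(),len(u))
Q=ray("top",u.mean(),v.mean(),.10);print("post pt",Q, np.linalg.norm((Q-D)[:2]),np.degrees(np.arctan2(*(Q-D)[1::-1])))
# screws crop px -> full (scale 600/65)
S=[(75,223),(395,90),(523,397),(205,533)]
W=[ray("top",143+x*65/600-.5,150+y*65/600-.5,.057) for x,y in S]
for w in W: print(w.round(4))
print("cen",np.mean(W,0))
for i in range(4):
    d=W[(i+1)%4]-W[i];print(np.linalg.norm(d),np.degrees(np.arctan2(d[1],d[0])))
# grip
m=np.zeros_like(g);m[120:200,275:335]=(g[120:200,275:335]>120)
for nm,z,pp in[("grip near top",.097,(150,465)),("gripfront end",.085,(358,500)),("gripback end",.085,(350,543)),("barrelback bottom",.085,(120,500)),("grip back near",.085,(150,497)),("orange end",.085,(398,532)),("nozzle",.085,(215,100)),("trig tip",.085,(345,448)),("trig root",.085,(195,432)),("post",.1,(160,350)),("barrel",.1,(125,480))]:
    print(nm,ray("top",275+pp[0]/7.5-.5,120+pp[1]/7.5-.5,z).round(4))
E
```

```text
dial ((174.32803344726562, 182.8843536376953), (29.75257682800293, 30.67085075378418), 40.979042053222656) [160 168  30  31 632]
[0.48842378 0.30156718 0.07      ] diam m [0.11587865 0.1194551 ]
post 183.5 188.0 10
post pt [0.46339011 0.25968637 0.1       ] 0.04879228211782148 -120.86828726595054
[0.5282 0.3995 0.057 ]
[0.5865 0.2627 0.057 ]
[0.4516 0.205  0.057 ]
[0.3935 0.3395 0.057 ]
cen [0.48994138 0.30169067 0.057     ]
0.1486937482806767 -66.90371268870021
0.14674809985626946 -156.82012000614864
0.14653242260452376 113.34314055675858
0.14739842626648458 24.020216620252537
grip near top [ 0.4878 -0.1693  0.097 ]
gripfront end [ 0.471  -0.2787  0.085 ]
gripback end [ 0.4484 -0.2739  0.085 ]
barrelback bottom [ 0.4714 -0.1547  0.085 ]
grip back near [ 0.4729 -0.1703  0.085 ]
orange end [ 0.4541 -0.2991  0.085 ]
nozzle [ 0.6864 -0.2092  0.085 ]
trig tip [ 0.4985 -0.2728  0.085 ]
trig root [ 0.5072 -0.1946  0.085 ]
post [ 0.5478 -0.1754  0.1   ]
barrel [ 0.4795 -0.1559  0.1   ]
```

```bash
cat >> h.py <<'E'
def Rd(ydeg): # tool pointing down, jaw axis y at world bearing ydeg
    y=np.array([np.cos(np.radians(ydeg)),np.sin(np.radians(ydeg)),0]);z=np.array([0,0,-1.]);return np.stack([np.cross(y,z),y,z],1)
def T(*a): 
    t=ctrl.current_time_s(); print("t",round(t,2),*a)
E
python3 - <<'E'
from h import *
C=cam("wrist");print("wrist cam rel tcp (tool frame)",(ctrl.current_tcp_rot().T@((-C[0].T@C[1])-ctrl.current_position())).round(3),"axis in tool",(ctrl.current_tcp_rot().T@C[0][2]).round(3))
for b in(-13,167):
    for z in(.09,.2,.3): print(b,z,ctrl.solve_ik([.482,-.230,z],Rd(b)))
for b in (-122,58,148,-32): print(b,ctrl.solve_ik([.464,.262,.1],Rd(b)))
E
```

```text
wrist cam rel tcp (tool frame) [ 0.071  0.    -0.144] axis in tool [-0.281 -0.     0.96 ]
-13 0.09 [-2.67433156e+01  2.22177193e+01  1.06383930e+02 -2.54444375e-14
  5.13983512e+01 -1.37433156e+01]
-13 0.2 [-2.67433156e+01  1.59308041e+01  9.78284552e+01 -2.54444375e-14
  6.62407407e+01 -1.37433156e+01]
-13 0.3 [-2.67433156e+01  1.25168420e+01  8.78368027e+01 -2.54444375e-14
  7.96463552e+01 -1.37433156e+01]
167 0.09 None
167 0.2 None
167 0.3 None
-122 None
58 [ 2.82148365e+01  2.14451490e+01  1.05870317e+02 -2.54444375e-14
  5.26845335e+01 -2.97851635e+01]
148 [ 2.82148365e+01  2.14451490e+01  1.05870317e+02 -2.54444375e-14
  5.26845335e+01 -1.19785163e+02]
-32 [ 2.82148365e+01  2.14451490e+01  1.05870317e+02 -2.54444375e-14
  5.26845335e+01  6.02148365e+01]
```

```bash
python3 - <<'E'
from h import *
ctrl.move_pose([.482,-.230,.25],Rd(-13)); T()
C=cam("wrist"); p,d=vision.read_camera("wrist"); np.savez("w1.npz",p=p,d=d,C=np.array(C,dtype=object))
cv2.imwrite("pics/w1.png",cv2.resize(p,(800,600)))
print(C[2:], proj("wrist",[.482,-.23,.085],C))
E
```

```text
t 1.48
(np.float64(315.16577673115233), 252.77582243852478, 196.0568161882057) [252.75812401 176.66292483]
```

View pics/w1.png

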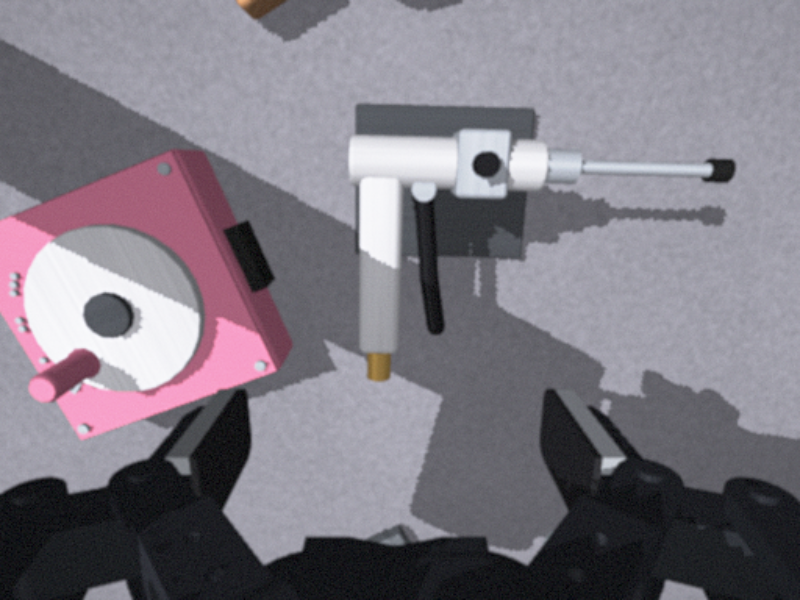

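```bash
python3 - <<'E'
from h import *
C=tuple(np.load("w1.npz",allow_pickle=True)['C'])
r=lambda u,v,z:ray("w",u*.64,v*.64,z,C)
pts=dict(nozzle=(710,169,.085),barb=(352,158,.085),backn=(361,185,.085),backe=(361,350,.085),frn=(401,185,.085),fre=(397,350,.085),gtn=(381,183,.097),gte=(379,352,.097),brass=(378,380,.085),trigfront_e=(442,325,.085),trigfront_m=(439,265,.085),trigrear_m=(422,265,.085),trigroot=(424,192,.085),barnear=(430,183,.085),pinkcorner=(291,350,.057),pinkcorner2=(205,152,.057),pinkclip=(273,285,.04))
W={}
a=np.radians(-13)
for k,(u,v,z) in pts.items(): W[k]=r(u,v,z)
d=W['nozzle']-W['barb'];yb=np.degrees(np.arctan2(d[1],d[0]));d=W['gtn']-W['gte'];yg=np.degrees(np.arctan2(-d[0],d[1]))
d2=W['backn']-W['backe'];print("yaw barrel",yb,"grip",yg,np.degrees(np.arctan2(-d2[0],d2[1])), "len",np.linalg.norm(d))
a=np.radians(yb);X=np.array([np.cos(a),np.sin(a)]);Y=np.array([-X[1],X[0]])
for k,w in W.items(): print(k,w.round(4),"loc",(w[:2]@X).round(4),(w[:2]@Y).round(4))
E
```

```text
yaw barrel -14.752159211926795 grip -14.221117800348285 -14.177497950054432 len 0.10600363056325886
nozzle [ 0.6825 -0.2085  0.085 ] loc 0.7131 -0.0279
barb [ 0.4733 -0.1535  0.085 ] loc 0.4968 -0.0279
backn [ 0.4747 -0.17    0.085 ] loc 0.5023 -0.0435
backe [ 0.4483 -0.2744  0.085 ] loc 0.5034 -0.1512
frn [ 0.4984 -0.1755  0.085 ] loc 0.5267 -0.0428
fre [ 0.4719 -0.2798  0.085 ] loc 0.5276 -0.1504
gtn [ 0.4873 -0.1712  0.097 ] loc 0.5148 -0.0415
gte [ 0.4612 -0.2739  0.097 ] loc 0.5158 -0.1475
brass [ 0.4543 -0.2983  0.085 ] loc 0.5152 -0.1728
trigfront_e [ 0.5048 -0.2693  0.085 ] loc 0.5568 -0.1319
trigfront_m [ 0.511  -0.2293  0.085 ] loc 0.5526 -0.0916
trigrear_m [ 0.5005 -0.2269  0.085 ] loc 0.5417 -0.092
trigroot [ 0.5112 -0.1827  0.085 ] loc 0.5409 -0.0465
barnear [ 0.5159 -0.1783  0.085 ] loc 0.5443 -0.0411
pinkcorner [ 0.3939 -0.273   0.057 ] loc 0.4504 -0.1637
pinkcorner2 [ 0.3785 -0.1274  0.057 ] loc 0.3984 -0.0268
pinkclip [ 0.3903 -0.2262  0.04  ] loc 0.435 -0.1194
```

```bash
python3 - <<'E'
from h import *
R=Rd(-14.5); P=[.4853,-.2286]
ctrl.move_straight(P+[.15],R,feed=.2); 
hit=ctrl.move_straight(P+[.062],feed=.1,force_limit=6);T(hit,ctrl.current_position().round(4),ctrl.current_contact_force().round(2))
fingers.set_gripper(.056,20);T(ctrl.current_gripper_width(),ctrl.current_contact_force().round(2))
p,d=vision.read_camera("wrist");cv2.imwrite("pics/w2.png",cv2.resize(p,(800,600)))
E
```

```text
t 3.22 False [ 0.4858 -0.2289  0.0626] [0.1  0.06 0.01]
t 3.62 0.05606485334944925 [0.11 0.2  0.42]
```

View pics/w2.png

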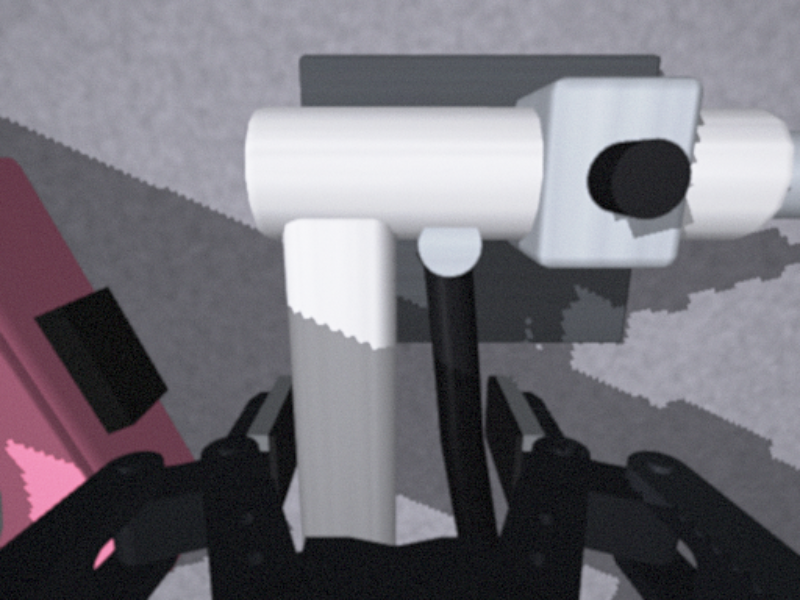

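Fingers straddle grip (x≈340) and trigger (x≈460) with free gaps on both sides. Squeezing.

```bash
python3 - <<'E'
from h import *
T();fingers.set_gripper(.034,25);T(ctrl.current_gripper_width(),ctrl.current_contact_force().round(2))
p,d=vision.read_camera("wrist");
for i in range(3): ctrl.hold(.1);T(ctrl.current_gripper_width(),ctrl.current_contact_force().round(2))
w=ctrl.current_gripper_width()
fingers.set_gripper(.062,25);T(ctrl.current_gripper_width());ctrl.hold(.2)
cv2.imwrite("pics/w3.png",cv2.resize(p,(800,600)))
p,d=vision.read_camera("wrist");cv2.imwrite("pics/w4.png",cv2.resize(p,(800,600)));T(ctrl.current_contact_force().round(2),ctrl.current_position())
E
```

```text
t 3.67
t 3.98 0.03713511072186874 [-17.63   2.68  18.01]
t 4.13 0.03739098109875973 [-18.1    1.88  18.28]
t 4.23 0.03738820713491629 [-17.25   2.44  17.74]
t 4.33 0.03733284693527217 [-18.44   2.57  18.16]
t 4.7 0.0621552493748053
t 4.95 [ 0.11  0.04 -0.25] [ 0.48539706 -0.22861009  0.06190374]
```

View pics/w3.png

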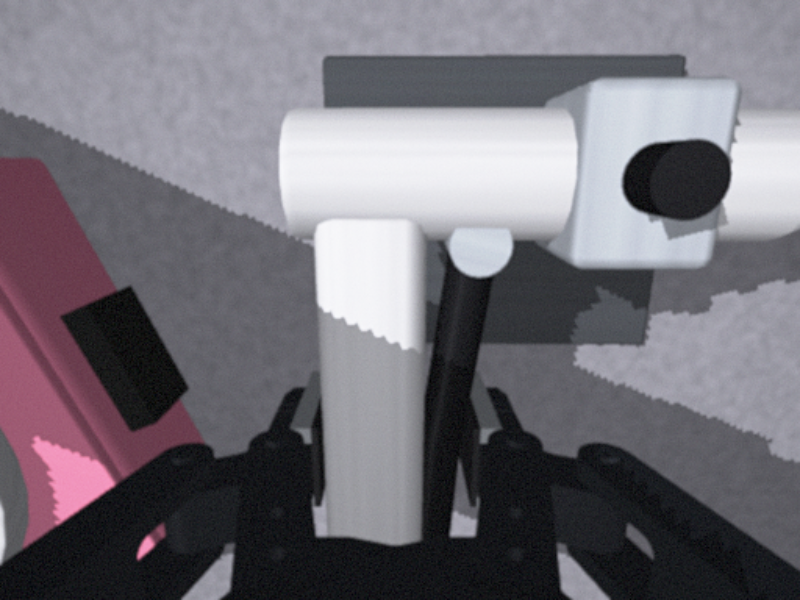

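View pics/w4.png

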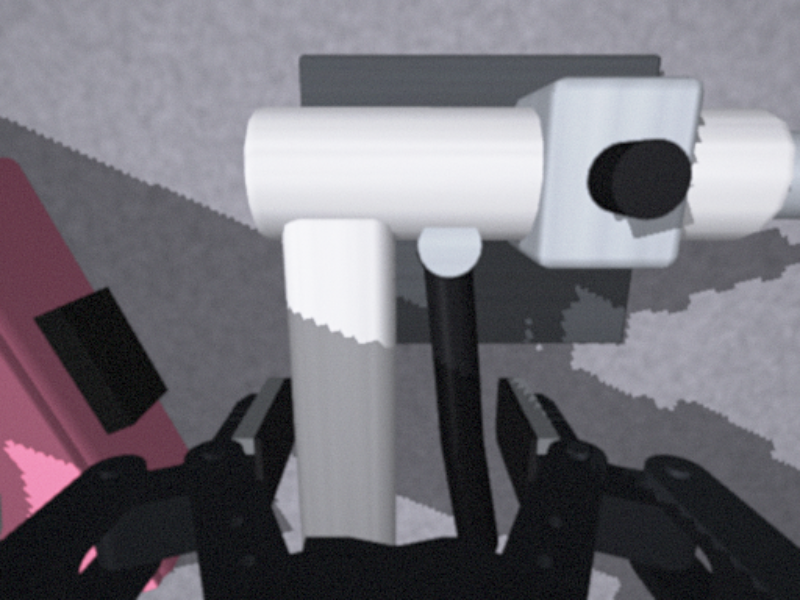

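Squeezed to 37 mm for about half a second, and the trigger is back at rest (same pixels as before). Next, the black-topped console.

```bash
python3 - <<'E'
from h import *
ctrl.move_straight([.4853,-.2286,.24],feed=.25)
fingers.set_gripper(.06)
ctrl.move_pose([.455,.275,.26],Rd(148)); T()
C=cam("wrist"); p,d=vision.read_camera("wrist"); np.savez("w5.npz",p=p,d=d,C=np.array(C,dtype=object))
cv2.imwrite("pics/w5.png",cv2.resize(p,(800,600)))
E
```

```text
t 7.86
```

View pics/w5.png

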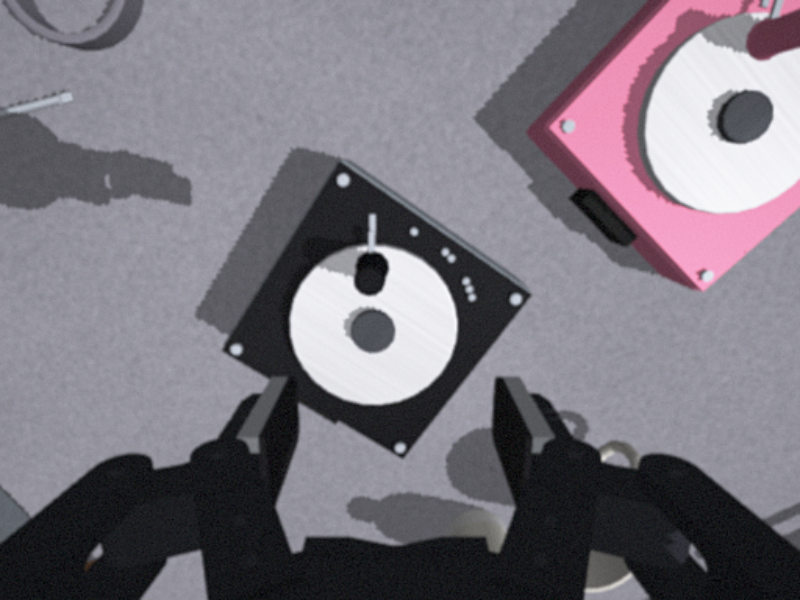

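Black console: dial centred ~(374,325), post top ~(371,266), pointer up at home, 1/2/3 dots at (414,231), (448,255), (469,289). The pink unit lies clear at the upper right.

```bash
python3 - <<'E'
from h import *
z=np.load("w5.npz",allow_pickle=True);C=tuple(z['C']);p=z['p'];g=p.min(2)
m=np.zeros_like(g);m[140:275,170:310]=g[140:275,170:310]>110
n,l,s,c=cv2.connectedComponentsWithStats(m);i=1+s[1:,4].argmax()
h=cv2.convexHull(max(cv2.findContours((l==i).astype(np.uint8),0,2)[0],key=len));e=cv2.fitEllipse(h)
# metric: cast hull onto plane and fit circle
W=np.array([ray("w",*q[0],.07,C)[:2] for q in h],np.float32);print(cv2.minEnclosingCircle(W),cv2.fitEllipse(W))
D=ray("w",*e[0],.07,C)[:2]
r=lambda u,v,z:ray("w",u*.64,v*.64,z,C)[:2]
S=[r(343,180,.057),r(516,299,.057),r(400,448,.057),r(236,349,.057)];print("screw c",np.mean(S,0))
for i in range(4):
    d=S[(i+1)%4]-S[i];print(np.linalg.norm(d).round(4),np.degrees(np.arctan2(d[1],d[0])).round(2))
D=np.array(cv2.fitEllipse(W)[0])
for nm,q in dict(posttop=(371,266,.113),postbase=(369,282,.07),ptr=(372,218,.065),d1=(414,231,.057),d2=(448,255,.057),d3=(469,289,.057)).items():
    w=r(*q);print(nm,w.round(4),np.linalg.norm(w-D).round(4),np.degrees(np.arctan2(*(w-D)[::-1])).round(1))
E
```

```text
((0.4868517518043518, 0.2946121096611023), 0.06906374543905258) ((0.4890609681606293, 0.298162579536438), (0.11798747628927231, 0.13444378972053528), 146.05287170410156)
screw c [0.4922904  0.30339759]
0.15 113.72
0.1501 23.69
0.1502 -66.5
0.1495 -156.4
posttop [0.4616 0.2568] 0.0497 -123.6
postbase [0.4754 0.272 ] 0.0295 -117.5
ptr [0.4502 0.2363] 0.0731 -122.1
d1 [0.4309 0.2601] 0.0695 -146.8
d2 [0.4192 0.2875] 0.0706 -171.3
d3 [0.4189 0.3172] 0.0727 164.8
```

```bash
python3 - <<'E'
from h import *
z=np.load("w5.npz",allow_pickle=True);C=tuple(z['C']);p=z['p'];R,t=C[0],C[1];print(-R.T@t)
D=np.array([.491,.3025]);b=np.radians(-122);Q=D+.045*np.array([np.cos(b),np.sin(b)])
big=cv2.resize(p[125:285,140:345],None,fx=3.75,fy=3.75,interpolation=cv2.INTER_CUBIC)
for w,c in [((*D,.07),(0,0,255)),((*Q,.07),(0,255,0)),((*Q,.113),(255,255,0)),((*(D+.06*np.array([1,0])),.07),(255,0,255)),((*(D+.06*np.array([-1,0])),.07),(255,0,255)),((*(D+.06*np.array([0,1])),.07),(255,0,255)),((*(D+.06*np.array([0,-1])),.07),(255,0,255))]:
    u=(proj("w",w,C)-[140,125]+.5)*3.75; cv2.circle(big,tuple(int(x) for x in u),4,c,-1)
cv2.imwrite("pics/w5c.png",big)
for z in (.057,.07,.113):
  print(z,proj("w",(*Q,z),C)/.64)
E
```

```text
[0.41734903 0.21341782 0.40401001]
0.057 [373.84366203 263.00055016]
0.07 [373.06603849 266.7162438 ]
0.113 [370.03142389 281.21644548]
```

View pics/w5c.png

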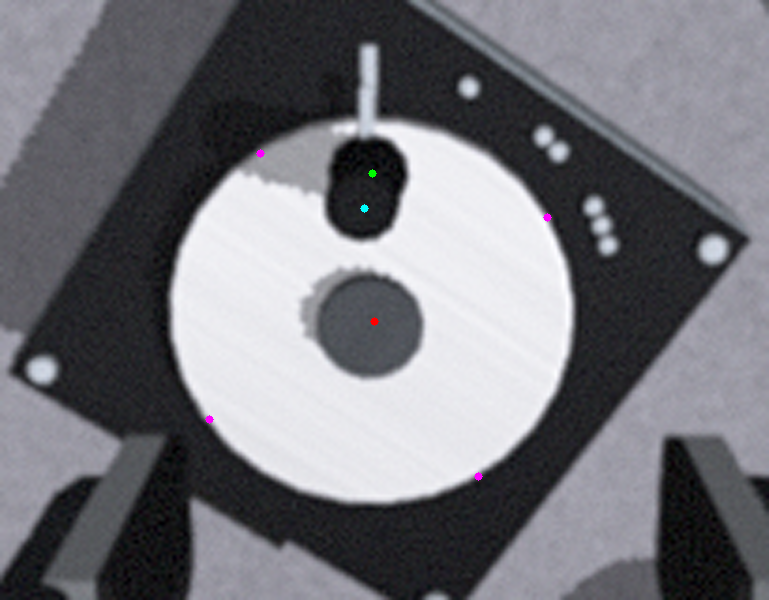

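```bash
cat >> h.py <<'E'
D=np.array([.491,.3025]);Y0=23.6
def post(q):
    b=np.pi+.6-q+np.radians(Y0); return D+.045*np.array([np.cos(b),np.sin(b)])
def Rq(q): return Rd(148-np.degrees(q))
E
python3 - <<'E'
from h import *
for q in np.arange(0,1.3,.2): 
    s=ctrl.solve_ik([*post(q),.079],Rq(q)); print(q,None if s is None else np.round(s,1))
ctrl.move_pose([*post(0),.17],Rq(0))
hit=ctrl.move_straight([*post(0),.079],feed=.1,force_limit=6);T(hit,ctrl.current_position().round(4),ctrl.current_contact_force().round(2))
p,d=vision.read_camera("wrist");cv2.imwrite("pics/w6.png",cv2.resize(p,(800,600)))
E
```

```text
0.0 [  28.3   23.2  106.7   -0.    50.1 -119.7]
0.2 [  29.2   22.9  107.2   -0.    49.9 -107.4]
0.4 [ 30.1  22.8 107.4  -0.   49.8 -95. ]
0.6000000000000001 [ 31.1  22.8 107.3  -0.   49.8 -82.5]
0.8 [ 32.   23.  107.   -0.   49.9 -70.1]
1.0 [ 32.9  23.3 106.5  -0.   50.2 -57.8]
1.2000000000000002 [ 33.6  23.8 105.7  -0.   50.5 -45.6]
t 9.43 False [0.4677 0.2647 0.0797] [ 0.32 -0.59 -0.11]
```

View pics/w6.png

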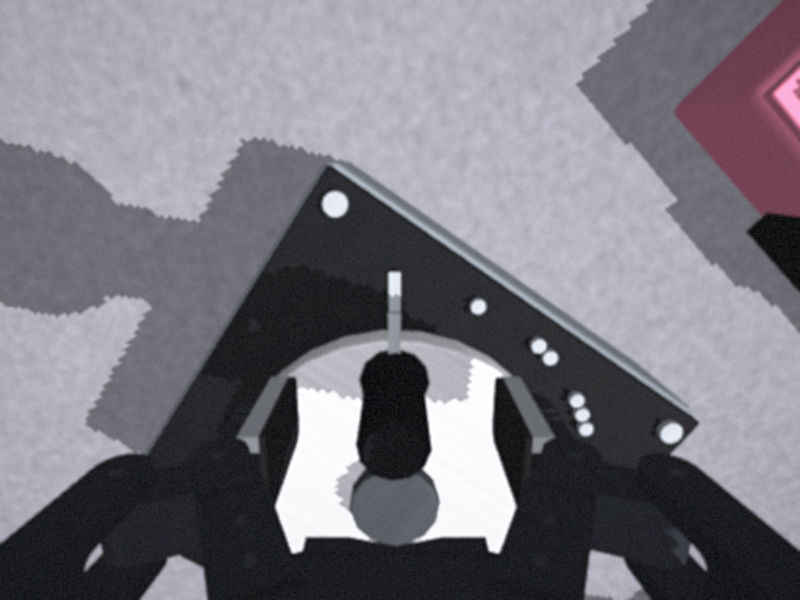

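Post (395,415) is centred between the pads. Closing and turning.

```bash
python3 - <<'E'
from h import *
fingers.set_gripper(.012,45);T(ctrl.current_gripper_width(),ctrl.current_contact_force().round(2))
for q in np.arange(.1,1.201,.1):
    ctrl.move_straight([*post(q),.079],Rq(q),feed=.04)
    T(round(q,2),(ctrl.current_position()[:2]-post(q)).round(4),ctrl.current_contact_force().round(1))
ctrl.hold(.3)
b=ctrl.current_position()[:2]-D;print(np.linalg.norm(b),"q est",np.pi+.6+np.radians(Y0)-np.arctan2(b[1],b[0])%(2*np.pi),ctrl.current_gripper_width(),ctrl.current_contact_force().round(1))
for n in("wrist","side","top"):
    C=cam(n);p,d=vision.read_camera(n);cv2.imwrite(f"pics/{n}7.png",cv2.resize(p,(800,600)));np.savez(n+"7.npz",p=p,d=d,C=np.array(C,dtype=object))
E
```

```text
t 9.92 0.018460781716709493 [ 1.36 -1.47  2.48]
t 10.18 0.1 [ 0.0007 -0.0004] [ 1.7 -3.3  4.2]
t 10.43 0.2 [ 0.0006 -0.0003] [ 1.7 -3.7  5.1]
t 10.69 0.3 [ 0.0005 -0.0002] [ 1.6 -3.7  6.1]
t 10.95 0.4 [ 0.0006 -0.0003] [ 2.3 -4.2  4.8]
t 11.21 0.5 [ 0.0007 -0.0005] [ 2.3 -4.2  4.7]
t 11.47 0.6 [ 0.0007 -0.0003] [ 2.5 -3.8  5.9]
t 11.72 0.7 [ 0.0006 -0.0003] [ 2.4 -4.7  6. ]
t 11.98 0.8 [ 0.0007 -0.0004] [ 3.  -5.5  5.9]
t 12.24 0.9 [ 0.0007 -0.0006] [ 2.9 -5.5  6.3]
t 12.5 1.0 [ 0.0007 -0.0006] [ 2.2 -4.9  6.2]
t 12.76 1.1 [ 0.0006 -0.0005] [ 2.6 -4.3  7.7]
t 13.02 1.2 [ 0.0006 -0.0007] [ 1.9 -6.3  6.8]
0.0442788308993958 q est 1.1864516571262058 0.018678886144627843 [ 2.6 -5.4  6.9]
```

View pics/wrist7.png

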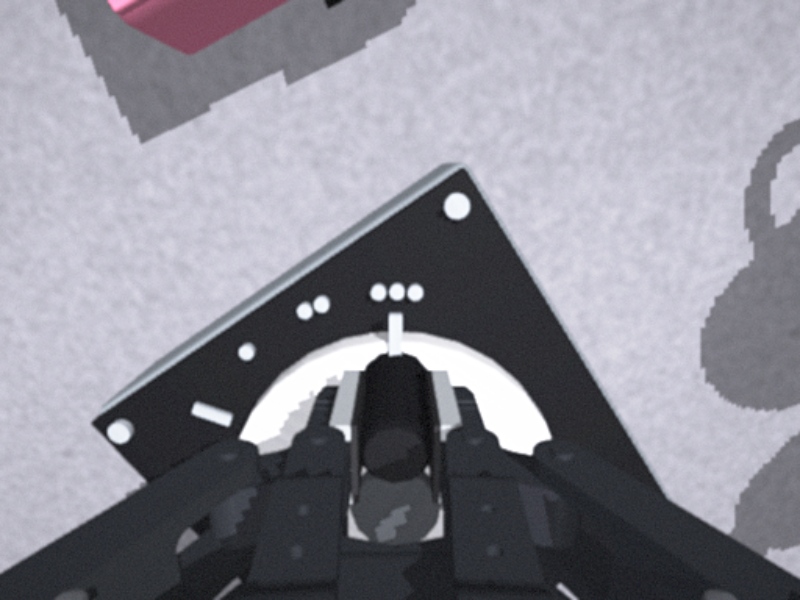

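View pics/side7.png

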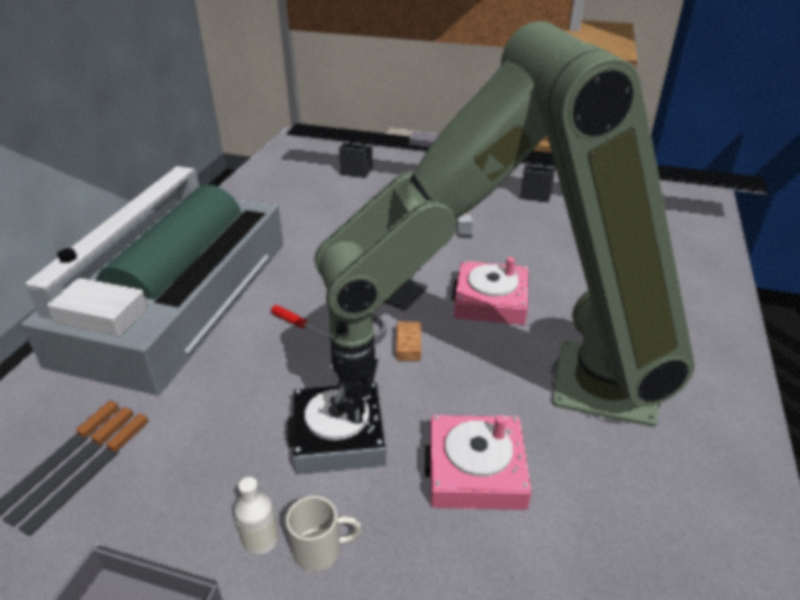

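The pointer (396,333) lines up with the middle of the three dots (397,292). q is about 1.19, and the bottle, mug, cork and driver are at the same side-view pixels as at the start. Handing in while still holding.

```bash
python3 - <<'E'
from h import *
T(ctrl.current_gripper_width(),ctrl.current_contact_force().round(1)); job.close_job()
E
```

```text
t 13.47 0.01877610335038013 [ 3.1 -4.7  6.6]
the job is handed in; nothing more can be done
```

The air gun has been blown off and the dial is held at the third detent; I handed the job in at 13.5 s, still gripping the post.

- **Air gun:** I squeezed the trigger to a 37 mm width, which is full travel, for about half a second. The wrist picture afterwards shows it back at rest.
- **Dial:** I gripped the black console's post and turned it clockwise past the first two detents. The last wrist picture has the pointer on the middle of the three dots. The arm's pose gives about 1.19 rad, against 1.2 for the detent and 1.42 for the end stop.
- **Forces:** about 6 N sideways and 7 N upward at the end. The highest reading I took was about 25 N, while squeezing the trigger.
- **Other things on the table:** by eye in the side camera, the bottle, mug, cork, driver and both pink units were where they started. The arm hid most of the jar, the brush and the tape in that last picture, so I did not check those three, but the arm only passed high above the table.

One measurement disagreed: my first automatic fit of the dial in the wrist picture took in the pointer and came out wrong. I used the corner screws and the top camera instead, which agreed to within about 2 mm.

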